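# Hold a borescope centred at the root of a weld

### The job

Check the weld root of the pipe nozzle that stands in the vise: take the loose end cap off it and lay the cap in the steel tray, then take the rigid borescope out of its storage tube and lower the shaft, upright, into the nozzle's mouth without ever touching the nozzle or the vise, because the lens and shaft scratch on spatter. Stop with the shaft's tip level with the weld bead and centred in the bore, and finish there, still holding the borescope steady in the gripper. Leave the hammer, the pliers and the loose flange where they lie.

Things in the scene. Friction and masses are not known exactly. Their poses are not given: they have to be found in the camera images.
- scope: Rigid borescope with battery light, 0.2 kg, starts hanging upright by its shoulder in the storage tube. Origin on its axis at the shoulder's underside, z up along the axis. Below: steel shaft, diameter 10, length 120. Above: black plastic body, diameter 30, from 0 to 46 (grip here, TCP near 30), then a short eyepiece up to diameter 24; top at 58.
- scope_light (a point): Outer end of the borescope's light: a small level tube (diameter 9, then 16) out of the body along the scope's +x, 13 above the shoulder, ending 64 from the axis. Closing the fingers along the scope's y keeps clear of it.
- scope_tip (a point): Centre of the lower end of the borescope's shaft, on its axis, 120 below the shoulder.
- stand: Storage tube of the borescope, fixed to the bench: round foot (diameter 96, 16 high) and upright aluminium tube, outside diameter 38, bore 17, top at 140 above the bench; the scope's shoulder rests on that top. Origin at the underside on the axis.
- fitting: Welded steel nozzle, upright, clamped in the vise jaws, does not move. Origin on its axis at bench level, z up. Lower pipe: outside diameter 39, inside 29, up to 83 above the bench. Upper boss: outside diameter 34, bore 20, from 83 to the mouth at 125. The weld bead is the ridge (diameter 45, 8 high) round the outside where the two meet, 83 above the bench, 42 below the mouth.
- fitting_mouth (a point): Centre of the nozzle's open top end, 125 above the bench, covered at the start by the cap.
- fitting_seam (a point): Point on the bore's axis level with the middle of the weld bead, 42 below the mouth: where the shaft's tip must be held.
- vise: Grey-green cast toolmaker's vise fixed to the bench, 200 long along its x, 70 wide, jaw tops 65 above the bench; its screw and cross bar point to its -x, out to 145. Origin at the underside, under the nozzle's axis.
- cap: Loose black plastic end cap, 30 g, slipped over the nozzle's mouth: diameter 44, 22 high, skirt 18 deep and 38 inside (2 clear of the boss all round), top plate 4 thick. Origin at the centre of the skirt's lower edge, z up to the closed top. At the start its lower edge is 107 above the bench.
- tray: Empty stainless tray fixed to the bench, 200 along its x by 150 along its y, 24 high, walls and floor 3 thick. Origin at the centre of the underside.
- hammer: Hammer lying loose on the bench beyond the work: to be left alone. Origin at bench level, below the tool.
- pliers: Long-nose pliers, 180 long, 14 thick, lying loose on the bench beyond the work: to be left alone. Origin near the pivot, at bench level.
- flange: Loose flat steel ring flange, diameter 84, hole 34, 14 thick, lying on the bench beyond the work: to be left alone. Origin at the centre of its underside.

How it is judged:
By the outcome, as a careful person would: the job done as asked, in the order asked, and still so for the second after the job is handed in, while the arm keeps its last pose, push and grip.
It also fails if it takes over 70 s, if anything falls off the work surface, if the arm or the gripper's body presses on something with over 40 N, if the wrist force passes 120 N, or if a joint passes its speed limit or range.

### The arm

A 6-joint arm with a two-finger parallel gripper is mounted at the origin on the work surface. World frame = base frame: x ahead of the robot, y to its left, z up, the work surface at z = 0. Lengths are in m, angles in degrees, forces in N, time in s.
With the tool pointing down it reaches from about 0.375 to 0.9 m from the base axis. Payload 3.1 kg.
Tool frame: the origin (TCP) lies between the finger pads, 19 mm behind the fingertips; this is the grasp point; z points along the fingers, y is the line along which they close (so a half turn about z gives the same grasp; the last joint's range is limited). The gripper opens to 87 mm and grips with 3 to 60 N. Pads are 19 mm wide; open, the fingers measure 117 mm over their backs; the gripper's body (75 mm by 190 mm) begins 51 mm behind the grasp point.
Start: joints at [66.091, 30.224, 82.088, -0, 67.689, -10.227], TCP at [0.148, 0.607, 0.241] pointing down, gripper open.
Joint ranges: [-176.69, 176.69], [-43.24, 126.21], [12.49, 139.97], [-82, 262], [0, 151.66], [-163.58, 163.58]. Speed limits (degrees/s): [159.86, 159.86, 180, 180, 180, 180].

### API

Orientations are given as a 3x3 rotation matrix whose columns are the frame's x, y, z axes.
In Python, from rig import bot, capture gives the robot as it stands.
- The arm moves only by the tool run_rows, called after "Emit:" as name([rows], argument=value, ...), one row to a line, values as JSON. Schema: {"type":"object","properties":{"deltas":{"type":"array","items":{"type":"object","properties":{"xyz":{"type":"array","items":{"type":"number"},"minItems":3,"maxItems":3},"rotvec":{"type":"array","items":{"type":"number"},"minItems":3,"maxItems":3},"aperture":{"type":"number"}},"additionalProperties":false,"required":["aperture"]},"minItems":1,"maxItems":20},"only":{"type":"string"},"quiet":{"type":"boolean"},"lines":{"type":"string"}},"required":["deltas"],"additionalProperties":false}. deltas is a list of rows, 1 to 20 of them, each an object with the fields xyz (a list: dx, dy, dz in a scale on which 1.0 is 1 m), rotvec (a list: a rotation vector rx, ry, rz in parts of the range, where 1.0 means pi rad), aperture (the opening from 0.0 (shut) to 1.0 (fully open)); a field left out counts as zero (the opening has to be given); each row is the pose to reach, as a shift and turn from the pose commanded when the call began, along the tool's axes at that moment; what a row does not reach only later rows make up. A row lasts 1/10 s, in which the tool goes at most 0.05 m and 8.59 degrees, less where a joint would pass 70% of its speed; a pose out of reach is approached as far as the arm can. The fingers move at their own pace and stop on an object; the grip force is fixed at half the most. Time passes only in rows, so rows that do not move let the fingers close. The tool returns the time, the measured TCP pose, the force, the opening and the grip force at its end. only (a regular expression) keeps the lines of the reply that match it, lines (a string "A,B") keeps lines A to B, and quiet returns only ok. Shift and turn numbers lie between -1 and 1, and a call with a number outside is refused. Input that does not fit is refused with a message, and nothing moves.
- bot.read_state(): the state, without advancing time (a new reading comes with each control period).
- capture(name): name is "scene" or "top" or "wrist"; returns a dict with "color" (480x640x3 uint8, red, green, blue), "K" (3x3 intrinsics, pixels), "D" ([k1, k2, p1, p2, k3] as OpenCV has them; the pictures are not rectified), "view" (4x4, takes a point from world to camera coordinates); the wrist camera has in their place "mount" (4x4, takes a point from camera to tool coordinates, whose origin is the TCP and whose axes are the flange's). Camera axes: x right, y up, looking along -z (the intrinsics and any distortion apply to the point x, -y, -z); pixel columns grow to the right and rows downward; lengths in m; the calibration is good to about 2 mm. A picture is of the moment at which its call begins: read the wrist's pose just before it. There is no depth.
- bot.hand_in(): hands the job in; it is judged then, once.
The state is a dict: "time_s": time; "joint_positions": joint angles; "qvel": joint speeds; "tau": joint torques, N m; "position": TCP position; "tcp_rot": TCP orientation; "force": force on the tool from outside, world axes, zero at the start; "moment": the same for the moment, N m; "opening": opening from 0.0 (shut) to 1.0 (fully open); "grasp_force": force on a finger pad.
Only numpy, scipy, OpenCV 4.12 (cv2) and the standard library are available. Lean on these libraries where they do the work, as an engineer would, in place of code of your own. Each camera call takes 0.05 s, during which the arm holds its last target. There are 200 camera calls.

## Working session

There is one attempt and no reset: what is moved stays moved. The work goes in short steps, Python scripts to look and compute and a tool call to move; the robot and the scene stay as the last step left them, time stands still between calls to the robot, and variables do not carry over. Pictures are saved under pics/ and viewed, at most 10 in all, crops included, and the job is handed in when it is done.

```bash
ls; mkdir -p pics; cat > h.py <<'E'
import numpy as np, cv2
from rig import bot, capture
def snap(name):
    s=bot.read_state(); c=capture(name); c['s']=s
    if 'view' in c: V=np.array(c['view'])
    else:
        T=np.eye(4); T[:3,:3]=np.array(s['tcp_rot']); T[:3,3]=s['position']
        V=np.linalg.inv(T@np.array(c['mount']))
    c['V']=V; c['K']=np.array(c['K'],float); c['D']=np.array(c['D'],float); return c
def ray(c,uv):
    p=cv2.undistortPoints(np.array([[uv]],float),c['K'],c['D'])[0,0]
    W=np.linalg.inv(c['V']); d=W[:3,:3]@np.array([p[0],-p[1],-1]); return W[:3,3],d/np.linalg.norm(d)
def onz(c,uv,z):
    o,d=ray(c,uv); return o+d*(z-o[2])/d[2]
def proj(c,P):
    P=np.atleast_2d(P); q=(c['V'][:3,:3]@P.T).T+c['V'][:3,3]; q=q*[1,-1,-1]
    return cv2.projectPoints(q,np.zeros(3),np.zeros(3),c['K'],c['D'])[0][:,0]
def save(c,n): cv2.imwrite('pics/'+n+'.png',c['color'][:,:,::-1])
E
python3 - <<'E'
from h import *
for n in ['scene','top','wrist']:
    c=snap(n); save(c,n+'0'); W=np.linalg.inv(c['V']); print(n,W[:3,3].round(3),(-W[:3,2]).round(2),c['K'][0,0],c['D'])
print(c['mount']); print(c['s'])
E
```

```text
pics
scene [1.34  0.325 0.987] [-0.61 -0.27 -0.74] 581.3191844304479 [-0.14511038  0.          0.          0.          0.        ]
top [ 0.37  -0.011  1.243] [ 0.19  0.01 -0.98] 619.905842203385 [-0.17451466  0.          0.          0.          0.        ]
wrist [0.066 0.628 0.383] [ 0.3  -0.07 -0.95] 425.8661051555357 [0.00619501 0.         0.         0.         0.        ]
[[-6.06532563e-04  9.51802118e-01  3.06712178e-01  8.45363076e-02]
 [ 9.99999665e-01  4.08502904e-04  7.09846055e-04  6.84246961e-04]
 [ 5.50340164e-04  3.06712506e-01 -9.51802047e-01 -1.42446045e-01]
 [ 0.00000000e+00  0.00000000e+00  0.00000000e+00  1.00000000e+00]]
{'time_s': 0.1, 'joint_positions': array([ 6.60909311e+01,  3.02725611e+01,  8.21492155e+01,  7.52075408e-04,
        6.76906449e+01, -1.02267827e+01]), 'qvel': array([ 0.07253202, -0.1705508 , -0.05709169,  0.10223214,  0.03869904,
        0.05213651]), 'tau': array([-1.00390691e-04, -4.40984988e+01, -1.77151144e+01,  6.34862948e-02,
        5.34083485e-02, -3.67207099e-05]), 'position': array([0.14753942, 0.60668847, 0.24038008]), 'tcp_rot': array([[-9.71620969e-01,  2.36541841e-01, -8.06323664e-04],
       [ 2.36542941e-01,  9.71619389e-01, -1.78883232e-03],
       [ 3.60306017e-04, -1.92879716e-03, -9.99998075e-01]]), 'force': array([ 0.21258393, -0.0757684 ,  0.01941238]), 'moment': array([-0.04271733, -0.02173617,  0.02791986]), 'grasp_force': 0.0, 'opening': 0.9977298570234485}
```

View pics/scene0.png

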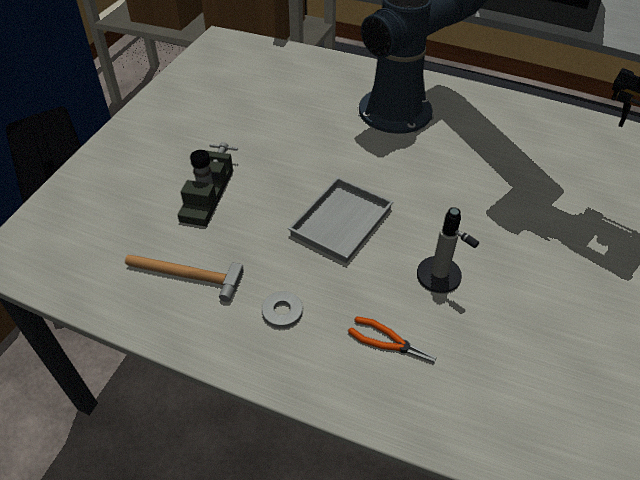

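View pics/top0.png

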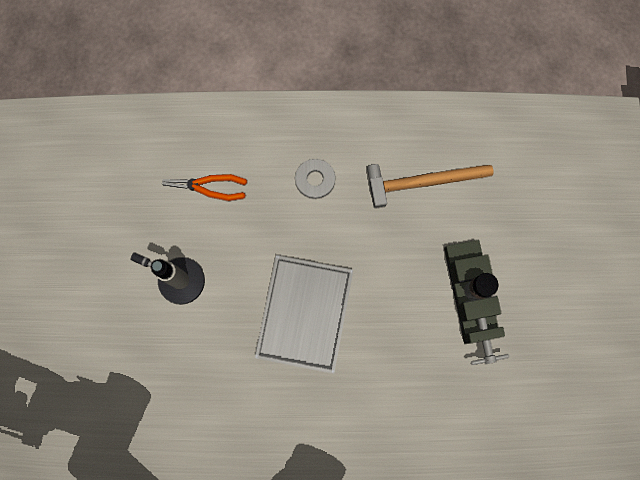

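The scene view has the vise at (205,185) with the black cap at (200,157), the tray at (340,220) and the scope at (445,250). In the top view the cap is at (486,285), the eyepiece at (162,268), the light end at (137,258) and the tray centre at (303,312).

```bash
python3 - <<'E'
from h import *
c=snap('top'); s=snap('scene')
def tri(p,q):
    o1,d1=ray(c,p);o2,d2=ray(s,q)
    A=np.stack([d1,-d2],1);t=np.linalg.lstsq(A,o2-o1,rcond=None)[0]
    a=o1+t[0]*d1;b=o2+t[1]*d2; return (a+b)/2,np.linalg.norm(a-b)
g=c['color'].max(2)
def blob(img,x0,y0,x1,y1,th):
    m=(img['color'].max(2)<th).astype(np.uint8); mm=np.zeros_like(m); mm[y0:y1,x0:x1]=m[y0:y1,x0:x1]
    n,l,st,ce=cv2.connectedComponentsWithStats(mm); i=1+np.argmax(st[1:,4]); return ce[i],st[i]
print('cap top img',c['color'][285,486],c['color'][268,480], c['color'][310,490])
for th in(25,35,45):
    ce,st=blob(c,465,265,505,305,th); print(th,ce,st, onz(c,ce,.129), onz(c,ce,.118))
for th in(25,35,45):
    ce,st=blob(s,185,140,215,175,th); print('s',th,ce,st, onz(s,ce,.118))
print('eye',onz(c,(162,268),.198),'light',onz(c,(137,258),.153), tri((162,268),(454,212)))
ce,st=blob(c,150,250,215,310,60);print('footblob',ce,st)
# foot: right edge etc. from top, z=.016
print('foot R,B',onz(c,(205,281),.016),onz(c,(182,304),.016))
for p in [(276,254),(352,268),(333,371),(256,356)]: print('tray',onz(c,p,.024))
ov=c['color'].copy()
a=cv2.resize(ov[225:325,110:230],None,fx=3.3,fy=3.3,interpolation=cv2.INTER_CUBIC)
b=cv2.resize(ov[225:375,425:525],None,fx=3.3,fy=3.3,interpolation=cv2.INTER_CUBIC)
H=max(a.shape[0],b.shape[0]); o=np.zeros((H,a.shape[1]+b.shape[1],3),np.uint8);o[:a.shape[0],:a.shape[1]]=a;o[:b.shape[0],a.shape[1]:]=b
cv2.imwrite('pics/crop1.png',np.clip(o[:,:,::-1].astype(float)*1.8,0,255).astype(np.uint8));print(o.shape)
E
```

```text
cap top img [19 21 20] [76 81 66] [74 77 63]
25 [485.07349666 284.48997773] [472 273  26  24 449] [ 0.50637625 -0.31850783  0.129     ] [ 0.50772496 -0.32154348  0.118     ]
35 [482.94542254 284.40669014] [465 271  33  27 568] [ 0.50656814 -0.31452093  0.129     ] [ 0.50791875 -0.31751721  0.118     ]
45 [479.93143596 282.79430789] [465 267  33  31 773] [ 0.50959057 -0.30901088  0.129     ] [ 0.51097102 -0.31195274  0.118     ]
s 25 [200.33850932 159.15217391] [191 150  24  25 322] [ 0.51044593 -0.31844769  0.118     ]
s 35 [200.3816568  159.50887574] [191 150  24  25 338] [ 0.51149868 -0.31770576  0.118     ]
s 45 [201.55632184 161.76321839] [190 150  25  25 435] [ 0.51734348 -0.31109164  0.118     ]
eye [0.52828136 0.25622492 0.198     ] light [0.55337456 0.31497262 0.153     ] (array([0.52880378, 0.26200962, 0.18907621]), np.float64(0.007044139766847848))
footblob [183.36720143 279.76559715] [ 158  257   47   47 1122]
foot R,B [0.52953263 0.21370357 0.016     ] [0.48307815 0.25907881 0.016     ]
tray [0.58281282 0.07078043 0.024     ]
tray [ 0.55409711 -0.08061743  0.024     ]
tray [ 0.35201143 -0.04150278  0.024     ]
tray [0.38097668 0.10833891 0.024     ]
(495, 726, 3)
```

View pics/crop1.png

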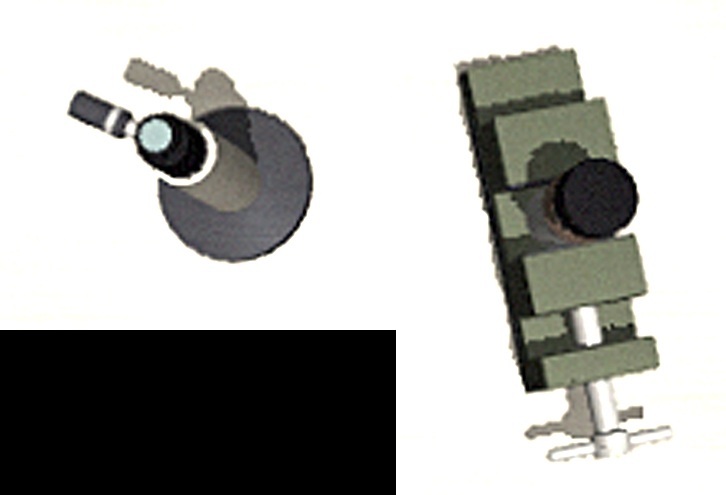

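The enlarged crop puts the cap top at about pixel (486.2,284.7), the eyepiece top at (157,265.6), the light end at (132,256) and the foot centre at (181.4,280.8). I'll turn these into positions and get the move in tool axes.

```bash
cat >> h.py <<'E'
def rel(P,yaw=None):
    s=bot.read_state(); R=np.array(s['tcp_rot']); d=R.T@(np.array(P)-s['position'])
    az=np.degrees(np.arctan2(R[1,0],R[0,0])); print('pos',s['position'].round(4),'az',az.round(2),'j6',s['joint_positions'][5].round(1),'rel',d.round(4))
E
python3 - <<'E'
from h import *
c=snap('top')
f=lambda x,y:(110+(x)/3.3-.35,225+y/3.3-.35); g=lambda x,y:(425+(x-396)/3.3-.35,225+y/3.3-.35)
print('cap',onz(c,g(598,197),.129)); e=onz(c,f(155,134),.198);l=onz(c,f(72,103),.153);print('eye',e,'light',l,'foot',onz(c,f(235.5,184),.016))
for n,P in [('ring',onz(c,f(183,152),.14))]: print(n,P)
d=l-e;print('len',np.linalg.norm(d[:2]),np.degrees(np.arctan2(d[1],d[0])))
rel([.45,.15,.30]); rel([.506,-.321,.25])
E
```

```text
cap [ 0.50662529 -0.3200019   0.129     ]
eye [0.53306642 0.26594324 0.198     ] light [0.55731209 0.3255433  0.153     ] foot [0.53065361 0.26265641 0.016     ]
ring [0.5320988  0.26508345 0.14      ]
len 0.06434298759696559 67.863210306428
pos [0.1477 0.6071 0.2409] az 166.32 j6 -10.2 rel [-0.4018 -0.3727 -0.0589]
pos [0.1477 0.6071 0.2409] az 166.32 j6 -10.2 rel [-0.5676 -0.817  -0.0086]
```

Emit:
run_rows([
  {"xyz": [-0.2, -0.18, -0.06], "aperture": 1},
  {"xyz": [-0.2, -0.18, -0.06], "aperture": 1},
  {"xyz": [-0.2, -0.18, -0.06], "aperture": 1},
  {"xyz": [-0.2, -0.18, -0.06], "aperture": 1},
  {"xyz": [-0.2, -0.18, -0.06], "aperture": 1},
  {"xyz": [-0.4, -0.37, -0.06], "aperture": 1},
  {"xyz": [-0.4, -0.37, -0.06], "aperture": 1},
  {"xyz": [-0.4, -0.37, -0.06], "aperture": 1},
  {"xyz": [-0.4, -0.37, -0.06], "aperture": 1},
  {"xyz": [-0.4, -0.37, -0.06], "aperture": 1},
  {"xyz": [-0.4, -0.37, -0.06], "aperture": 1},
  {"xyz": [-0.568, -0.817, -0.03], "aperture": 1},
  {"xyz": [-0.568, -0.817, -0.03], "aperture": 1},
  {"xyz": [-0.568, -0.817, -0.03], "aperture": 1},
  {"xyz": [-0.568, -0.817, -0.03], "aperture": 1},
  {"xyz": [-0.568, -0.817, -0.03], "aperture": 1},
  {"xyz": [-0.568, -0.817, -0.03], "aperture": 1},
  {"xyz": [-0.568, -0.817, -0.03], "aperture": 1},
  {"xyz": [-0.568, -0.817, -0.03], "aperture": 1},
  {"xyz": [-0.568, -0.817, -0.03], "aperture": 1},
])

```text
time_s: 2.3
position: [0.5027, -0.294, 0.273]
tcp_rot: [[-0.972, 0.237, 0.0], [0.237, 0.972, 0.0], [-0.0, 0.0, -1.0]]
force: [0.8, 0.1, -0.5]
opening: 1.0
grasp_force: 0.0
```

Emit:
run_rows([
  {"aperture": 1},
  {"aperture": 1},
])

```text
time_s: 2.5
position: [0.5024, -0.2928, 0.2724]
tcp_rot: [[-0.971, 0.239, -0.001], [0.239, 0.971, 0.001], [0.001, 0.001, -1.0]]
force: [0.6, 0.8, -0.6]
opening: 0.999
grasp_force: 0.0
```

```bash
python3 - <<'E'
from h import *
rel([.5064,-.3203,.25])
c=snap('wrist'); save(c,'w1'); print(proj(c,[[.5064,-.3203,.129]]))
E
```

```text
pos [ 0.5024 -0.2928  0.2724] az 166.17 j6 -117.4 rel [-0.0105 -0.0258  0.0224]
[[283.16424932 243.63624664]]
```

View pics/w1.png

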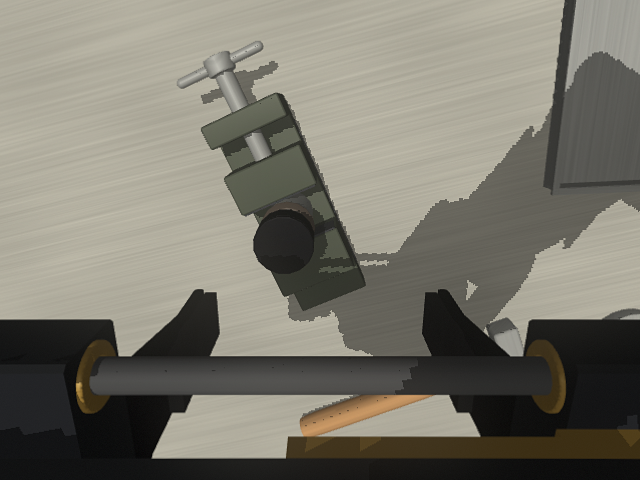

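The cap top is at about (284,241), against a predicted (283,244), so the estimate is good to about 1.5 mm. I'll go down, grip the cap and lift it.

Emit:
run_rows([
  {"xyz": [-0.01, -0.0255, 0], "aperture": 1},
  {"xyz": [-0.01, -0.0255, 0.03], "aperture": 1},
  {"xyz": [-0.01, -0.0255, 0.07], "aperture": 1},
  {"xyz": [-0.01, -0.0255, 0.11], "aperture": 1},
  {"xyz": [-0.01, -0.0255, 0.14], "aperture": 1},
  {"xyz": [-0.01, -0.0255, 0.155], "aperture": 1},
  {"xyz": [-0.01, -0.0255, 0.155], "aperture": 1},
  {"xyz": [-0.01, -0.0255, 0.155], "aperture": 0},
  {"xyz": [-0.01, -0.0255, 0.155], "aperture": 0},
  {"xyz": [-0.01, -0.0255, 0.155], "aperture": 0},
  {"xyz": [-0.01, -0.0255, 0.155], "aperture": 0},
  {"xyz": [-0.01, -0.0255, 0.155], "aperture": 0},
  {"xyz": [-0.01, -0.0255, 0.155], "aperture": 0},
  {"xyz": [-0.01, -0.0255, 0.155], "aperture": 0},
  {"xyz": [-0.01, -0.0255, 0.155], "aperture": 0},
])

```text
time_s: 4.05
position: [0.5066, -0.3194, 0.1184]
tcp_rot: [[-0.972, 0.237, 0.0], [0.237, 0.972, -0.001], [-0.0, -0.001, -1.0]]
force: [-1.2, -0.4, 2.1]
opening: 0.493
grasp_force: 30.0
```

```bash
python3 - <<'E'
from h import *
print(bot.read_state()['force'])
rel([.467,0.014,.2])
E
```

```text
[-1.21408017 -0.35215436  2.09118119]
pos [ 0.5066 -0.3194  0.1184] az 166.32 j6 -119.2 rel [ 0.1173  0.3145 -0.0819]
```

The fingertips now reach about 8 mm below the cap's edge, so I'll regrip 7 mm higher to be able to set it down gently.

Emit:
run_rows([
  {"aperture": 0.7},
  {"aperture": 0.7},
  {"aperture": 0.7},
  {"xyz": [0, 0, -0.007], "aperture": 0.7},
  {"xyz": [0, 0, -0.007], "aperture": 0.7},
  {"xyz": [0, 0, -0.007], "aperture": 0},
  {"xyz": [0, 0, -0.007], "aperture": 0},
  {"xyz": [0, 0, -0.007], "aperture": 0},
  {"xyz": [0, 0, -0.007], "aperture": 0},
  {"xyz": [0, 0, -0.007], "aperture": 0},
  {"xyz": [0, 0, -0.03], "aperture": 0},
  {"xyz": [0, 0, -0.06], "aperture": 0},
  {"xyz": [0, 0, -0.08], "aperture": 0},
])

```text
time_s: 5.35
position: [0.507, -0.3191, 0.1995]
tcp_rot: [[-0.972, 0.237, 0.001], [0.237, 0.972, -0.0], [-0.001, 0.0, -1.0]]
force: [0.5, -0.6, 0.1]
opening: 0.492
grasp_force: 30.0
```

Emit:
run_rows([
  {"xyz": [0.06, 0.16, -0.03], "aperture": 0},
  {"xyz": [0.06, 0.16, -0.03], "aperture": 0},
  {"xyz": [0.06, 0.16, -0.03], "aperture": 0},
  {"xyz": [0.06, 0.16, -0.03], "aperture": 0},
  {"xyz": [0.117, 0.314, 0], "aperture": 0},
  {"xyz": [0.117, 0.314, 0], "aperture": 0},
  {"xyz": [0.117, 0.314, 0], "aperture": 0},
  {"xyz": [0.117, 0.314, 0], "aperture": 0},
  {"xyz": [0.117, 0.314, 0], "aperture": 0},
  {"xyz": [0.117, 0.314, 0], "aperture": 0},
])

```text
time_s: 6.35
position: [0.4675, 0.0139, 0.1982]
tcp_rot: [[-0.972, 0.235, 0.001], [0.235, 0.972, -0.0], [-0.001, -0.0, -1.0]]
force: [-0.1, -0.7, 0.2]
opening: 0.498
grasp_force: 30.0
```

```bash
python3 - <<'E'
from h import *
rel([.467,0.014,.024])
c=snap('wrist'); save(c,'w2')
E
```

```text
pos [0.4675 0.0139 0.1982] az 166.39 j6 -88.4 rel [0.0006 0.     0.1742]
```

View pics/w2.png

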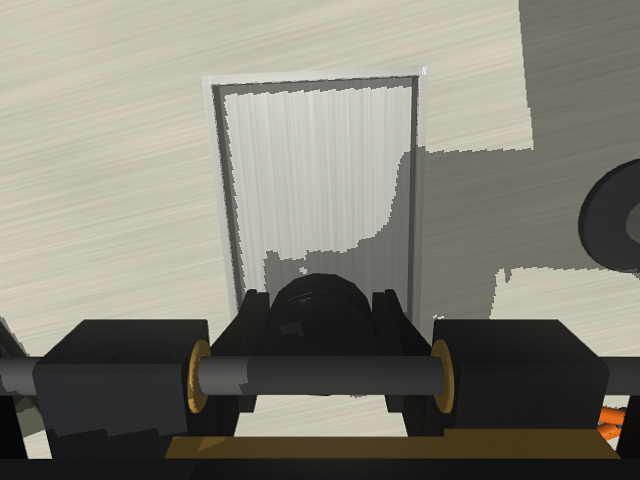

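The cap sits between the fingers over the middle of the tray, so I'll lower it to about 3 mm off the floor, release it and rise.

Emit:
run_rows([
  {"xyz": [0, 0, 0.05], "aperture": 0},
  {"xyz": [0, 0, 0.1], "aperture": 0},
  {"xyz": [0, 0, 0.14], "aperture": 0},
  {"xyz": [0, 0, 0.16], "aperture": 0},
  {"xyz": [0, 0, 0.17], "aperture": 0},
  {"xyz": [0, 0, 0.1745], "aperture": 0},
  {"xyz": [0, 0, 0.1745], "aperture": 0},
  {"xyz": [0, 0, 0.1745], "aperture": 0},
  {"xyz": [0, 0, 0.1745], "aperture": 0.6},
  {"xyz": [0, 0, 0.1745], "aperture": 0.6},
  {"xyz": [0, 0, 0.1745], "aperture": 0.7},
  {"xyz": [0, 0, 0.1745], "aperture": 0.7},
  {"xyz": [0, 0, 0.15], "aperture": 0.7},
  {"xyz": [0, 0, 0.1], "aperture": 0.7},
  {"xyz": [0, 0, 0.05], "aperture": 0.7},
  {"aperture": 0.9},
  {"xyz": [0, 0, -0.05], "aperture": 1},
  {"xyz": [0, 0, -0.08], "aperture": 1},
  {"xyz": [0, 0, -0.08], "aperture": 1},
])

```text
time_s: 8.3
position: [0.4697, 0.0134, 0.2828]
tcp_rot: [[-0.972, 0.236, 0.011], [0.236, 0.972, -0.002], [-0.011, 0.0, -1.0]]
force: [0.4, -0.4, -0.6]
opening: 0.956
grasp_force: 0.0
```

```bash
python3 - <<'E'
from h import *
rel([.532,.2645,.28]); rel([.532,.2645,.17])
c=snap('top');save(c,'t2')
v=c['color'].astype(int).sum(2)
m=np.zeros((480,640),np.uint8);m[262:362,270:335]=(v<90)[262:362,270:335]
n,l,st,ce=cv2.connectedComponentsWithStats(m);i=1+np.argmax(st[1:,4]);print(st[i],ce[i],onz(c,ce[i],.025))
E
```

```text
pos [0.4697 0.0134 0.2828] az 166.34 j6 -88.4 rel [-0.0012  0.2587  0.0029]
pos [0.4697 0.0134 0.2828] az 166.34 j6 -88.4 rel [1.000e-04 2.587e-01 1.129e-01]
[270 267  64  55 422] [311.05687204 308.04739336] [0.47462412 0.00087107 0.025     ]
```

View pics/t2.png

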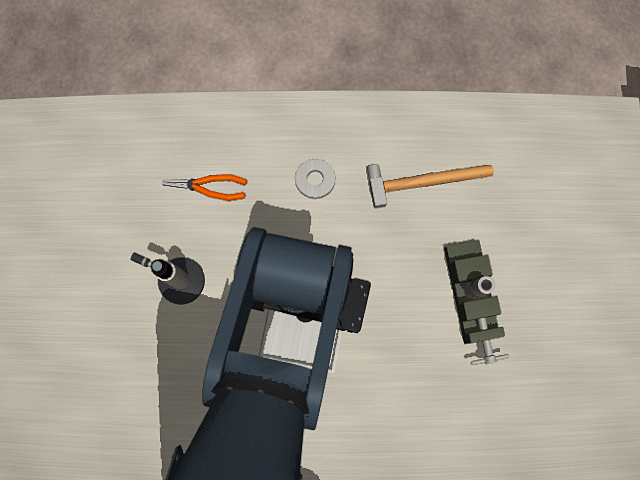

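The arm is clear of the cap, and the open mouth now shows at about (486,285). Next I'll go above the scope with the closing direction across the light, and measure from there.

Units first: turns go in shares of pi rad. So -81.6 degrees is -0.4533.

Emit:
run_rows([
  {"xyz": [-0.001, 0.258, -0.01], "rotvec": [0, 0, -0.4533], "aperture": 1},
  {"xyz": [-0.001, 0.258, -0.01], "rotvec": [0, 0, -0.4533], "aperture": 1},
  {"xyz": [-0.001, 0.258, -0.01], "rotvec": [0, 0, -0.4533], "aperture": 1},
  {"xyz": [-0.001, 0.258, -0.01], "rotvec": [0, 0, -0.4533], "aperture": 1},
  {"xyz": [-0.001, 0.258, -0.01], "rotvec": [0, 0, -0.4533], "aperture": 1},
  {"xyz": [-0.001, 0.258, -0.01], "rotvec": [0, 0, -0.4533], "aperture": 1},
  {"xyz": [-0.001, 0.258, -0.01], "rotvec": [0, 0, -0.4533], "aperture": 1},
  {"xyz": [-0.001, 0.258, -0.01], "rotvec": [0, 0, -0.4533], "aperture": 1},
  {"xyz": [-0.001, 0.258, -0.01], "rotvec": [0, 0, -0.4533], "aperture": 1},
  {"xyz": [-0.001, 0.258, -0.01], "rotvec": [0, 0, -0.4533], "aperture": 1},
  {"xyz": [-0.001, 0.258, -0.01], "rotvec": [0, 0, -0.4533], "aperture": 1},
  {"xyz": [-0.001, 0.258, -0.01], "rotvec": [0, 0, -0.4533], "aperture": 1},
  {"xyz": [-0.001, 0.258, -0.01], "rotvec": [0, 0, -0.4533], "aperture": 1},
])

```text
time_s: 9.65
position: [0.5287, 0.264, 0.2871]
tcp_rot: [[-0.377, -0.926, -0.002], [-0.926, 0.377, -0.001], [0.001, 0.002, -1.0]]
force: [-0.2, -0.2, 0.4]
opening: 0.999
grasp_force: 0.0
```

```bash
python3 - <<'E'
from h import *
rel([.532,.2645,.17])
c=snap('wrist'); save(c,'w3')
print('eye top',proj(c,[[.532,.2645,.198],[.532,.2645,.14],[.557,.3255,.153]]))
t=snap('top'); v=t['color'].astype(int).sum(2)
p=t['color'][273:298,472:500]; 
b=(v>330).astype(np.uint8); m=np.zeros_like(b); m[272:298,474:500]=b[272:298,474:500]
n,l,st,ce=cv2.connectedComponentsWithStats(m)
for i in range(1,n):
    if st[i,4]>20: print(st[i],ce[i])
d=np.zeros_like(b); d[279:291,480:493]=(v<150)[279:291,480:493]
n,l,st,ce=cv2.connectedComponentsWithStats(d)
for i in range(1,n):
    if st[i,4]>10: print('hole',st[i],ce[i],onz(t,ce[i],.125))
cv2.imwrite('pics/mouth.png',cv2.resize(t['color'][260:310,460:510,::-1],None,fx=10,fy=10,interpolation=cv2.INTER_CUBIC))
E
```

```text
pos [0.5287 0.264  0.2871] az -112.15 j6 -142.1 rel [-0.0018 -0.003   0.1171]
eye top [[315.83640525 258.4289406 ]
 [316.53886937 230.00747707]
 [316.51120527 322.05195588]]
[478 272  22  26 321] [491.38317757 284.16510903]
hole [482 281   9   9  58] [486.15517241 285.29310345] [ 0.50536247 -0.32157854  0.125     ]
```

View pics/w3.png

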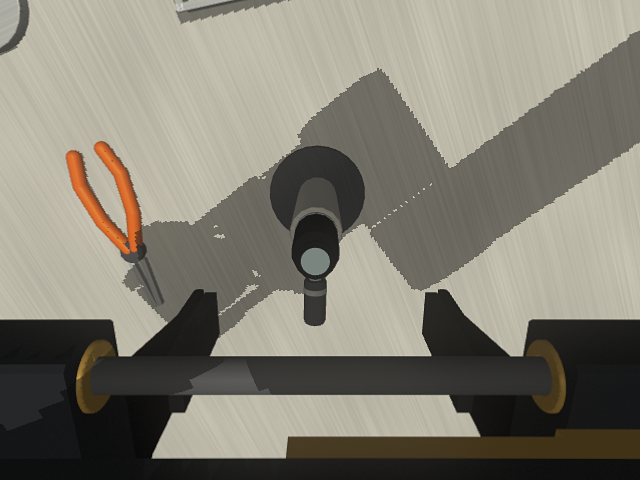

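The eyepiece is centred at (315,262), with the light straight below it at (315,300–325), so the yaw is right and I need about 2 mm more along tool −x. I'll descend and grip.

Emit:
run_rows([
  {"xyz": [-0.0032, -0.003, 0.02], "aperture": 1},
  {"xyz": [-0.0032, -0.003, 0.05], "aperture": 1},
  {"xyz": [-0.0032, -0.003, 0.08], "aperture": 1},
  {"xyz": [-0.0032, -0.003, 0.105], "aperture": 1},
  {"xyz": [-0.0032, -0.003, 0.117], "aperture": 1},
  {"xyz": [-0.0032, -0.003, 0.117], "aperture": 1},
  {"xyz": [-0.0032, -0.003, 0.117], "aperture": 0},
  {"xyz": [-0.0032, -0.003, 0.117], "aperture": 0},
  {"xyz": [-0.0032, -0.003, 0.117], "aperture": 0},
  {"xyz": [-0.0032, -0.003, 0.117], "aperture": 0},
  {"xyz": [-0.0032, -0.003, 0.117], "aperture": 0},
  {"xyz": [-0.0032, -0.003, 0.117], "aperture": 0},
  {"xyz": [-0.0032, -0.003, 0.117], "aperture": 0},
  {"xyz": [-0.0032, -0.003, 0.117], "aperture": 0},
  {"xyz": [-0.0032, -0.003, 0.117], "aperture": 0},
])

```text
time_s: 11.25
position: [0.533, 0.2661, 0.1711]
tcp_rot: [[-0.376, -0.927, -0.0], [-0.927, 0.376, -0.0], [0.0, 0.0, -1.0]]
force: [0.0, -1.0, 0.8]
opening: 0.338
grasp_force: 30.0
```

```bash
python3 - <<'E'
from h import *
s=bot.read_state();print(s['tcp_rot'].round(4),s['moment'])
E
```

```text
[[-3.759e-01 -9.266e-01 -3.000e-04]
 [-9.266e-01  3.759e-01 -0.000e+00]
 [ 1.000e-04  3.000e-04 -1.000e+00]] [0.06640888 0.13104612 0.00164825]
```

Emit:
run_rows([
  {"xyz": [0, 0, -0.02], "aperture": 0},
  {"xyz": [0, 0, -0.04], "aperture": 0},
  {"xyz": [0, 0, -0.07], "aperture": 0},
  {"xyz": [0, 0, -0.1], "aperture": 0},
  {"xyz": [0, 0, -0.13], "aperture": 0},
  {"xyz": [0, 0, -0.15], "aperture": 0},
  {"xyz": [0, 0, -0.16], "aperture": 0},
  {"xyz": [0, 0, -0.16], "aperture": 0},
  {"xyz": [0, 0, -0.16], "aperture": 0},
])

```text
time_s: 12.15
position: [0.5323, 0.2658, 0.3297]
tcp_rot: [[-0.376, -0.927, -0.003], [-0.927, 0.376, -0.001], [0.002, 0.002, -1.0]]
force: [-0.0, 0.3, -2.3]
opening: 0.335
grasp_force: 30.0
```

Emit:
run_rows([
  {"xyz": [0.03, -0.01, 0], "rotvec": [0, 0, 0.0167], "aperture": 0},
  {"xyz": [0.06, -0.02, 0], "rotvec": [0, 0, 0.0333], "aperture": 0},
  {"xyz": [0.09, -0.03, 0], "rotvec": [0, 0, 0.05], "aperture": 0},
  {"xyz": [0.12, -0.04, 0], "rotvec": [0, 0, 0.0667], "aperture": 0},
  {"xyz": [0.15, -0.05, 0], "rotvec": [0, 0, 0.0833], "aperture": 0},
  {"xyz": [0.18, -0.06, 0], "rotvec": [0, 0, 0.1], "aperture": 0},
  {"xyz": [0.21, -0.07, 0], "rotvec": [0, 0, 0.1167], "aperture": 0},
  {"xyz": [0.24, -0.08, 0], "rotvec": [0, 0, 0.1333], "aperture": 0},
  {"xyz": [0.27, -0.09, 0], "rotvec": [0, 0, 0.15], "aperture": 0},
  {"xyz": [0.3, -0.1, 0], "rotvec": [0, 0, 0.1667], "aperture": 0},
  {"xyz": [0.33, -0.11, 0], "rotvec": [0, 0, 0.1833], "aperture": 0},
  {"xyz": [0.36, -0.12, 0], "rotvec": [0, 0, 0.2], "aperture": 0},
  {"xyz": [0.39, -0.13, 0], "rotvec": [0, 0, 0.2167], "aperture": 0},
  {"xyz": [0.42, -0.14, 0], "rotvec": [0, 0, 0.2333], "aperture": 0},
  {"xyz": [0.45, -0.15, 0], "rotvec": [0, 0, 0.25], "aperture": 0},
  {"xyz": [0.48, -0.16, 0], "rotvec": [0, 0, 0.2667], "aperture": 0},
  {"xyz": [0.51, -0.17, 0], "rotvec": [0, 0, 0.2833], "aperture": 0},
  {"xyz": [0.54, -0.18, 0], "rotvec": [0, 0, 0.2944], "aperture": 0},
  {"xyz": [0.555, -0.195, 0], "rotvec": [0, 0, 0.2944], "aperture": 0},
  {"xyz": [0.555, -0.195, 0], "rotvec": [0, 0, 0.2944], "aperture": 0},
])

```text
time_s: 14.15
position: [0.5051, -0.3243, 0.3287]
tcp_rot: [[-0.967, -0.255, -0.002], [-0.255, 0.967, 0.001], [0.001, 0.001, -1.0]]
force: [-0.5, 0.7, -2.7]
opening: 0.342
grasp_force: 30.0
```

Emit:
run_rows([
  {"aperture": 0},
  {"aperture": 0},
])

```text
time_s: 14.35
position: [0.5046, -0.32, 0.3299]
tcp_rot: [[-0.966, -0.258, -0.002], [-0.258, 0.966, 0.003], [0.001, 0.003, -1.0]]
force: [-0.2, 0.8, -1.9]
opening: 0.339
grasp_force: 30.0
```

```bash
python3 - <<'E'
from h import *
rel([.505,-.3212,.29])
c=snap('wrist'); save(c,'w4'); s=snap('scene');save(s,'s4'); t=snap('top');save(t,'t4')
S=s['s']; print(S['tcp_rot'].round(4))
tip=S['position']+S['tcp_rot']@[0,0,.15]; print(tip)
print('wrist tip,mouth',proj(c,[tip,[.5052,-.3212,.125]])); print('scene',proj(s,[tip,[.5052,-.3212,.125]])); print('top',proj(t,[tip,[.5052,-.3212,.125]]))
E
```

```text
pos [ 0.5046 -0.32    0.3299] az -165.04 j6 -148.1 rel [-0.0002 -0.0014  0.0399]
[[-0.966  -0.2585 -0.0016]
 [-0.2585  0.966   0.0018]
 [ 0.0011  0.0022 -1.    ]]
[ 0.50451686 -0.3197389   0.18032625]
wrist tip,mouth [[319.85021855 226.82892664]
 [317.86119868 208.87968292]]
scene [[197.08613562 136.18474096]
 [200.02518762 155.16014459]]
top [[493.51941268 281.88620472]
 [485.95865162 285.38300851]]
```

View pics/w4.png

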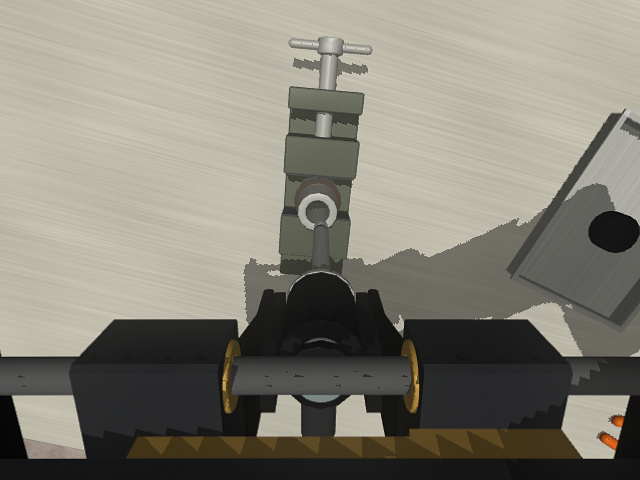

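The wrist view shows the cap lying in the tray at (613,231), the mouth ring at about (317,210) and the shaft tip at about (320,224). I'll zoom in for accuracy.

```bash
python3 - <<'E'
import cv2,numpy as np
a=cv2.imread('pics/w4.png')[185:285,270:370]; b=cv2.imread('pics/s4.png')[80:180,150:250]
o=np.hstack([cv2.resize(i,None,fx=4,fy=4,interpolation=cv2.INTER_CUBIC) for i in(a,b)])
t=cv2.resize(cv2.imread('pics/t4.png')[230:280+50,440:540],None,fx=2,fy=2)
cv2.imwrite('pics/z4.png',o)
E
```

```text
(no output)
```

View pics/z4.png

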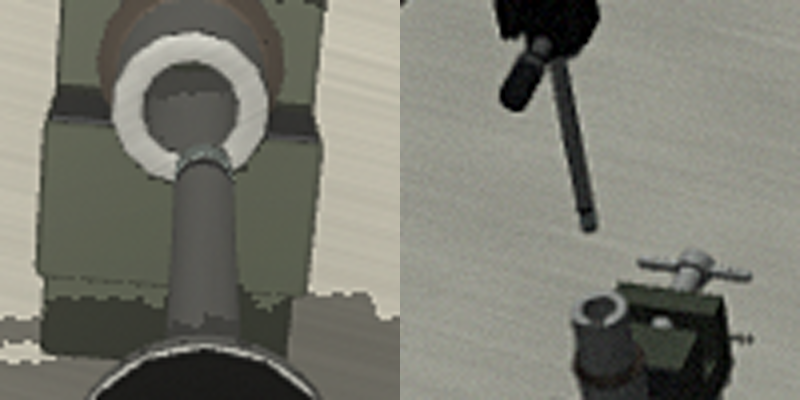

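```bash
python3 - <<'E'
from h import *
c=snap('wrist'); s=snap('scene')
print('mouth w',onz(c,(317.4,211.4),.125),'s',onz(s,(199.6,156.9),.125)); S=c['s']
tip=S['position']+S['tcp_rot']@[0,0,.15]
print('tip exp',tip,'w',onz(c,(320.9,227.2),tip[2]),'s',onz(s,(196.9,135.9),tip[2])); print(S['position'],S['qvel'].round(2))
E
```

```text
mouth w [ 0.50848947 -0.32163109  0.125     ] s [ 0.51090396 -0.31894119  0.125     ]
tip exp [ 0.50499048 -0.32020209  0.18098096] w [ 0.50544227 -0.31948066  0.18098096] s [ 0.50446736 -0.32014003  0.18098096]
[ 0.50506956 -0.32029697  0.33098091] [-0.16 -0.21 -0.57 -0.01 -0.1  -0.1 ]
```

Emit:
run_rows([
  {"xyz": [-0.0024, -0.0025, 0], "aperture": 0},
  {"xyz": [-0.0024, -0.0025, 0.01], "aperture": 0},
  {"xyz": [-0.0024, -0.0025, 0.02], "aperture": 0},
  {"xyz": [-0.0024, -0.0025, 0.03], "aperture": 0},
  {"xyz": [-0.0024, -0.0025, 0.04], "aperture": 0},
  {"xyz": [-0.0024, -0.0025, 0.043], "aperture": 0},
  {"xyz": [-0.0024, -0.0025, 0.043], "aperture": 0},
  {"xyz": [-0.0024, -0.0025, 0.043], "aperture": 0},
  {"xyz": [-0.0024, -0.0025, 0.043], "aperture": 0},
])

```text
time_s: 15.5
position: [0.5085, -0.3236, 0.2887]
tcp_rot: [[-0.966, -0.257, 0.001], [-0.257, 0.966, -0.001], [-0.001, -0.001, -1.0]]
force: [0.3, 0.3, -2.4]
opening: 0.338
grasp_force: 30.0
```

```bash
python3 - <<'E'
from h import *
c=snap('wrist'); s=snap('scene'); S=c['s']; print(S['position'],S['tcp_rot'].round(4))
tip=S['position']+S['tcp_rot']@[0,0,.15]; print(tip,proj(c,[tip]),proj(s,[tip]))
a=c['color'][195:275,270:370]; b=s['color'][110:190,150:250]
cv2.imwrite('pics/z5.png',np.hstack([cv2.resize(i[:,:,::-1],None,fx=f,fy=f,interpolation=cv2.INTER_CUBIC) for i,f in((a,4),(b,4))]))
E
```

```text
[ 0.50845678 -0.3236372   0.28867911] [[-9.663e-01 -2.574e-01  1.000e-03]
 [-2.574e-01  9.663e-01 -9.000e-04]
 [-7.000e-04 -1.200e-03 -1.000e+00]]
[ 0.50860329 -0.32377872  0.13867924] [[320.08421949 226.36482426]] [[197.40782841 151.20360257]]
```

View pics/z5.png

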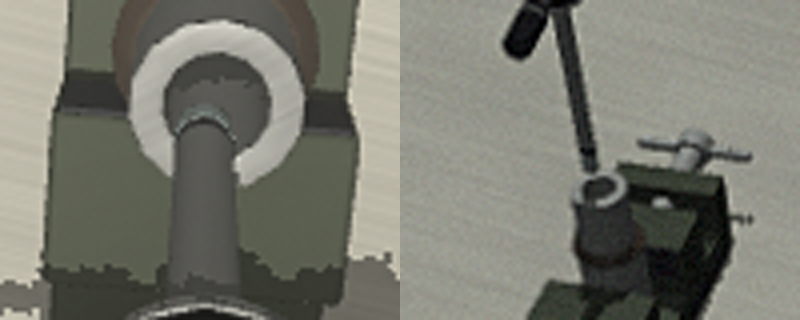

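Emit:
run_rows([
  {"aperture": 0},
  {"aperture": 0},
  {"aperture": 0},
  {"aperture": 0},
  {"aperture": 0},
])

```text
time_s: 16.1
position: [0.5081, -0.3233, 0.2881]
tcp_rot: [[-0.966, -0.257, -0.0], [-0.257, 0.966, 0.0], [-0.0, 0.0, -1.0]]
force: [0.1, -0.1, -2.3]
opening: 0.339
grasp_force: 30.0
```

```bash
python3 - <<'E'
from h import *
ps=[]
I=[]
for k in range(6):
    c=snap('wrist'); ps.append(c['s']['position']); I.append(c['color'])
print(np.array(ps).round(4),c['s']['qvel'].round(3))
S=c['s'];R=S['tcp_rot']
m=onz(c,(323.9,220.5),.125);t=onz(c,(320.9,227.3),.1387);print(m,t,'tool rel',R.T@(m-t))
# outer ring of mouth: bright pixels now
g=I[-1].astype(int); b=((g.min(2)>150)&((g.max(2)-g.min(2))<25)).astype(np.uint8); mk=np.zeros_like(b); mk[196:246,298:352]=b[196:246,298:352]
n,l,st,ce=cv2.connectedComponentsWithStats(mk); i=1+np.argmax(st[1:,4]); print(st[i]); k,_=cv2.findContours((l==i).astype(np.uint8),0,1); q=k[0]; 
print('hull ellipse',cv2.fitEllipse(cv2.convexHull(q)))
cv2.imwrite('pics/w6.png',I[-1][:,:,::-1])
E
```

```text
[[ 0.5081 -0.3233  0.2881]
 [ 0.5081 -0.3233  0.2881]
 [ 0.5082 -0.3233  0.2881]
 [ 0.5082 -0.3233  0.2881]
 [ 0.5082 -0.3234  0.2881]
 [ 0.5081 -0.3233  0.2881]] [ 0.057  0.042  0.017  0.023 -0.061  0.076]
[ 0.50667685 -0.32080357  0.125     ] [ 0.50848849 -0.32263827  0.1387    ] tool rel [0.00127775 0.00223875 0.01370013]
[302 201  43  41 684]
hull ellipse ((322.94927978515625, 221.3248291015625), (41.383174896240234, 42.8585205078125), 86.70011138916016)
```

Emit:
run_rows([
  {"xyz": [0.0008, 0.0017, 0], "aperture": 0},
  {"xyz": [0.0008, 0.0017, 0], "aperture": 0},
  {"xyz": [0.0008, 0.0017, 0], "aperture": 0},
  {"xyz": [0.0008, 0.0017, 0.003], "aperture": 0},
  {"xyz": [0.0008, 0.0017, 0.006], "aperture": 0},
  {"xyz": [0.0008, 0.0017, 0.008], "aperture": 0},
  {"xyz": [0.0008, 0.0017, 0.008], "aperture": 0},
  {"xyz": [0.0008, 0.0017, 0.008], "aperture": 0},
  {"xyz": [0.0008, 0.0017, 0.008], "aperture": 0},
  {"xyz": [0.0008, 0.0017, 0.008], "aperture": 0},
  {"xyz": [0.0008, 0.0017, 0.008], "aperture": 0},
  {"xyz": [0.0008, 0.0017, 0.008], "aperture": 0},
])

```text
time_s: 17.6
position: [0.507, -0.3219, 0.2802]
tcp_rot: [[-0.966, -0.257, 0.0], [-0.257, 0.966, -0.0], [-0.0, -0.0, -1.0]]
force: [0.0, -0.5, -2.4]
opening: 0.338
grasp_force: 30.0
```

```bash
python3 - <<'E'
from h import *
c=snap('wrist');s=snap('scene');S=c['s'];R=S['tcp_rot'];print(S['position'],R[:,2].round(4))
z=S['position'][2]-.1506; t=onz(c,(320.9,227.6),z); want=proj(c,[[t[0],t[1],.125]])[0]
g=c['color'].astype(int); b=((g.min(2)>150)&((g.max(2)-g.min(2))<25)).astype(np.uint8); mk=np.zeros_like(b); mk[196:250,296:352]=b[196:250,296:352]
n,l,st,ce=cv2.connectedComponentsWithStats(mk); i=1+np.argmax(st[1:,4]); k,_=cv2.findContours((l==i).astype(np.uint8),0,1)
e=cv2.fitEllipse(cv2.convexHull(k[0]));print(st[i],e,'want',want, 'tool rel',R.T@(onz(c,e[0],.125)-t), 'mouth w',onz(c,e[0],.125))
a=c['color'][195:270,270:370]; b=s['color'][110:185,150:250]
cv2.imwrite('pics/z7.png',np.hstack([cv2.resize(i[:,:,::-1],None,fx=f,fy=f,interpolation=cv2.INTER_CUBIC) for i,f in((a,4),(b,4))]))
E
```

```text
[ 0.5069672  -0.32191432  0.28017225] [ 1.e-04 -1.e-04 -1.e+00]
[299 204  44  42 713] ((320.71868896484375, 225.1875457763672), (42.4683837890625, 43.73776626586914), 90.28841400146484) want [320.8965799  225.83922119] tool rel [ 0.00049251 -0.00012838  0.00457223] mouth w [ 0.50744872 -0.32134088  0.125     ]
```

View pics/z7.png

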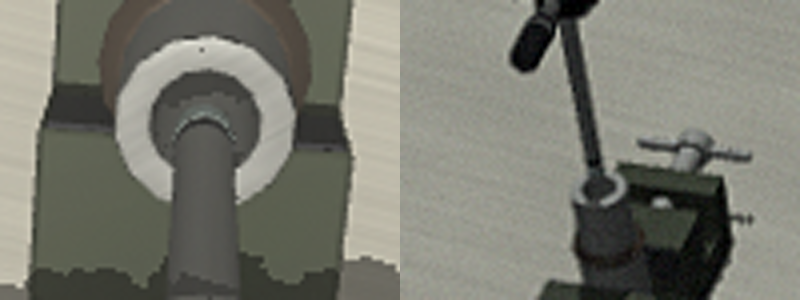

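The tip sits in the middle of the bore opening, at crop x 205 for both, and within 0.5 mm along the view. I'll lower it slowly, straight down.

Emit:
run_rows([
  {"xyz": [0.0004, -0.0001, 0], "aperture": 0},
  {"xyz": [0.0004, -0.0001, 0.003], "aperture": 0},
  {"xyz": [0.0004, -0.0001, 0.006], "aperture": 0},
  {"xyz": [0.0004, -0.0001, 0.01], "aperture": 0},
  {"xyz": [0.0004, -0.0001, 0.014], "aperture": 0},
  {"xyz": [0.0004, -0.0001, 0.018], "aperture": 0},
  {"xyz": [0.0004, -0.0001, 0.022], "aperture": 0},
  {"xyz": [0.0004, -0.0001, 0.026], "aperture": 0},
  {"xyz": [0.0004, -0.0001, 0.03], "aperture": 0},
  {"xyz": [0.0004, -0.0001, 0.034], "aperture": 0},
  {"xyz": [0.0004, -0.0001, 0.038], "aperture": 0},
  {"xyz": [0.0004, -0.0001, 0.041], "aperture": 0},
  {"xyz": [0.0004, -0.0001, 0.044], "aperture": 0},
  {"xyz": [0.0004, -0.0001, 0.046], "aperture": 0},
  {"xyz": [0.0004, -0.0001, 0.0466], "aperture": 0},
  {"xyz": [0.0004, -0.0001, 0.0466], "aperture": 0},
  {"xyz": [0.0004, -0.0001, 0.0466], "aperture": 0},
  {"xyz": [0.0004, -0.0001, 0.0466], "aperture": 0},
  {"xyz": [0.0004, -0.0001, 0.0466], "aperture": 0},
  {"xyz": [0.0004, -0.0001, 0.0466], "aperture": 0},
])

```text
time_s: 19.7
position: [0.5066, -0.3221, 0.2336]
tcp_rot: [[-0.966, -0.257, 0.0], [-0.257, 0.966, -0.0], [-0.0, -0.0, -1.0]]
force: [-0.3, -0.3, -2.1]
opening: 0.337
grasp_force: 30.0
```

```bash
python3 - <<'E'
from h import *
c=snap('wrist');S=c['s'];R=S['tcp_rot'];print(S['position'],R[:,2].round(4),S['force'],S['moment'])
g=c['color'].astype(int); b=((g.min(2)>150)&((g.max(2)-g.min(2))<25)).astype(np.uint8); mk=np.zeros_like(b); mk[215:285,290:356]=b[215:285,290:356]
n,l,st,ce=cv2.connectedComponentsWithStats(mk)
i=1+np.argmax(st[1:,4]); k,_=cv2.findContours((l==i).astype(np.uint8),0,1)
e=cv2.fitEllipse(cv2.convexHull(k[0]));print(st[i],e)
z=S['position'][2]-.1506;ax=S['position']+R@[0,0,S['position'][2]-.125]
print('axis at mouth by tcp',proj(c,[ax]),'rel',R.T@(onz(c,e[0],.125)-ax),z)
for r in range(225,262,4): 
    print(r,g[r,296:346].sum(1)//3)
E
```

```text
[ 0.50662161 -0.32210856  0.23358508] [ 1.e-04 -1.e-04 -1.e+00] [-0.31384917 -0.28117312 -2.1035222 ] [ 0.07911463 -0.01241432  0.09090778]
[296 222  51  44 917] ((321.03704833984375, 246.2142333984375), (48.81500244140625, 51.094913482666016), 95.95665740966797)
axis at mouth by tcp [[320.01050218 244.81520519]] rel [-9.18717702e-04  6.38089654e-04  9.01730508e-09] 0.08298508019898382
225 [ 77  81  79  79  82  84  86  87  86  86  84  92 106 159 201 198 194 195
 193 188 183 184 184 186 186 185 185 186 189 189 188 188 189 191 195 193
 192 191 166 118  82  82  82  81  80  80  79  77  79  79]
229 [ 79  79  79  82  81  91 145 168 185 188 188 183 180 175 176 177 175 174
 173 173 174 174 173 171 169 170 171 172 171 170 170 168 167 166 170 171
 174 175 177 177 176 175 174 134  84  76  66  79  75  73]
233 [ 76  79  78 101 162 174 174 176 176 175 173 174 173 172 171 168 164 120
  67  66  83  84  86  86  89  88  
[... 852 characters left out ...]
79  73  65  84  83
  82  79  76  74  72 116 171 170 174 167 160 156 159 163]
253 [129 165 168 171 171 170 167 166 164 162 128  81  77  81  83  84  76  77
  80  82  85  87  88  88  88  87  87  84  85  84  82  78  76  75  84  81
  80  79  75  81 135 169 172 172 169 167 165 162 161 160]
257 [ 89  90 132 165 167 167 167 168 171 173 174 175 173 134  88  80  72  77
  80  84  86  86  88  88  89  88  86  85  86  84  81  77  75  71  84  78
  83 101 177 171 168 169 168 166 167 166 166 165 150  76]
261 [ 90  89  87  92 132 169 167 168 167 168 169 169 171 174 178 179  65  77
  81  84  85  87  88  87  89  88  85  86  85  84  82  79  74  66 111 184
 181 179 177 175 173 172 168 166 164 158  96  84  87  87]
```

```bash
python3 -c "
from rig import bot
print(bot.hand_in())"
```

```text
the job is handed in; nothing more can be done
None
```

The cap is lying in the tray, and the borescope is held upright in the nozzle with its tip at 0.083 m, level with the weld bead. The tip is centred to about 0.5 mm by the wrist camera, nothing suggested contact on the way in, and the job was handed in at about 20 s; I viewed 11 pictures, one over the limit of 10.

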